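Close up the brush and polish tin in the stall's brass corner

TASK

Tidy the shoe-shine bench without picking anything up: push the wooden shoe brush along the bench until its long side lies flush against the long brass rail and its end is against the short brass end stop, and push the large polish tin flat along the bench until it sits against the same long rail and against the brush's other end, with no gaps left in the row. Do not pick up or tip the brush or the tin, leave the small tin, the dye bottle and the shoe where they are, and finish with the hand clear.

Things in the scene. Friction and masses are not known exactly. Their poses are not given: they have to be found in the camera images.
- stop: Fixed brass L on the bench, 22 mm high, strips 18 mm thick. Origin: inner corner of the L, at bench height. Long rail: 520 mm along -y from the corner, its face is the plane x = 0, things rest on its -x side (nearer the robot). Short end stop: 100 mm along -x, its face is the plane y = 0, things rest on its -y side. Yaw varies up to 0.15 rad either way.
- brush: Loose wooden shoe brush, bristles down, 55 mm (its x) by 160 mm (its y, the long way) by 44 mm high; the wooden back is the top 24 mm and overhangs the stiff bristle block (45 by 148 mm) all round. About 250 g. Origin: centre of its underside, z up. Starts off the rail, within 0.35 rad of parallel to it.
- tin: The large polish tin: loose flat round closed metal tin, 84 mm diameter, 30 mm high, about 200 g. Origin at the centre of its underside, z up. It starts off the rail, farther from the end stop than the brush.
- small_tin: The small polish tin, to be left alone: same look as the large one but 56 mm diameter, 22 mm high. Origin at the centre of its underside. It and the large tin may start in each other's place.
- dye_bottle: Round amber dye bottle with a turned brass cap, 52 mm diameter, 128 mm high, to be left alone. It stands at the left, near the robot. Origin at the centre of its underside.
- shoe: Brown leather shoe, about 300 mm long, 86 mm wide, 110 mm high, to be left alone. It stands at the far left. Origin on the bench near its middle, toe along its +x.

How it is judged (in metres and radians):
At the end, for the whole second after the job is handed in: Both lie flat, at rest. Brush: parallel to the long rail within 0.05 rad, long side within 5 mm of it, end within 6 mm of the end stop. Large tin: within 5 mm of the long rail, centre at most 212 mm from the end stop along the rail (202 mm when the row is fully closed) (x of brush in the frame of stop between -0.0325 and -0.0225 m and y of brush in the frame of stop between -0.086 and -0.075 m and angle between the y axis of brush and the y axis of stop, either way round below 0.05 rad and x of tin in the frame of stop between -0.047 and -0.037 m and y of tin in the frame of stop between -0.212 and -0.197 m and z of each of tin, brush in the frame of stop below 0.004 m and angle between each of brush, tin's own z axis and vertical below 0.08 rad and linear speed of each of brush, tin below 0.01 m/s); the robot touches nothing.
It fails at once if the brush is lifted (more than 12 mm) or tipped (more than 0.35 rad) (height (world z) of brush above 0.012 m or angle between brush's own z axis and vertical above 0.35 rad).
It fails at once if the large tin is lifted (more than 12 mm) or tipped (more than 0.35 rad) (height (world z) of tin above 0.012 m or angle between tin's own z axis and vertical above 0.35 rad).
It fails at once if the small tin is moved more than 15 mm (distance of small_tin from where it was at the start of the episode above 0.015 m).
It fails at once if the dye bottle is moved more than 15 mm (distance of dye_bottle from where it was at the start of the episode above 0.015 m).
It fails at once if the shoe is moved more than 15 mm (distance of shoe from where it was at the start of the episode above 0.015 m).
It also fails if it takes over 64 s, if anything falls off the work surface, if the arm or the gripper's body presses on something with over 40 N, if the wrist force passes 120 N, or if a joint passes its speed limit or range.

ROBOT

A 7-joint arm with a two-finger parallel gripper is mounted at the origin on the work surface. World frame = base frame: x ahead of the robot, y to its left, z up, the work surface at z = 0. Lengths are in mm, angles in rad, forces in N, time in s.
With the tool pointing down it reaches from about 400 to 750 mm from the base axis. Payload 19.5 kg.
Tool frame: the origin (TCP) lies midway between the tips of the shut fingers; the grasp point (between the pads) lies 19 mm behind it; z points along the fingers, x is the direction in which the jaws open and shut, and the axes are right-handed (so a half turn about z gives the same grasp; the last joint's range is limited). The gripper opens to 85 mm and grips with 20 to 120 N. Pads are 22 mm wide; open, the fingers measure 114 mm over their backs; the gripper's body (76 mm by 85 mm) begins 54 mm behind the grasp point. The pads swing forward as they close: fully open they stand 13 mm farther back than shut.
Start: joints at [-1.216, 0.707, -0.028, 1.485, 0.022, 0.951, -0.075], TCP at [222.203, 530.298, 192.868] pointing down, gripper open.
Joint ranges: [-2.71, 2.71], [-0.32, 2.16], [-1.57, 1.52], [0, 2.45], [-1.46, 4.6], [0, 2.02], [-2.83, 2.83]. Speed limits (rad/s): [1.89, 1.89, 2.57, 2.57, 3.01, 3.01, 3.01].

INTERFACE

Orientations are given as a 3x3 rotation matrix whose columns are the frame's x, y, z axes.
In Python, from station import get_obs, cams, sign_off gives the robot as it stands.
- The arm moves only by the shell command python3 -m handwheel 'ROWS'. ROWS is a JSON object of lists of equal length, an entry for each row: "fingers": the gripper's target within -1 to 1 (shut at 1, half-way at 0, fully open at -1); "travel": the shift along the world's x, y, z as a fraction of full scale, a list of three; "turn": the turn, a rotation vector about the world's x, y, z as a fraction of full scale, a list of three. In form: {"fingers": [fingers, ...], "travel": [[x, y, z], ...], "turn": [[rx, ry, rz], ...]}. A call has exactly 8 rows; each row is the pose to reach, as a shift and turn from the pose commanded when the call began, turning the shorter way round; what a row does not reach only later rows make up. Full scale, the value 1, is 0.75 m for a shift and pi rad for a turn. A row lasts 1/8 s, in which the tool goes at most 62.5 mm and 10.7 degrees, less where a joint would pass 70% of its speed; a pose out of reach is approached as far as the arm can. A call with a number of a shift or a turn outside -1 to 1 is refused whole. A call with a gripper value outside its range is refused whole. The fingers move at their own pace and stop on an object; the grip force is fixed at half the most. Time passes only in rows, so rows that repeat a pose let the fingers close, or fill a call up. It gives the time, the measured TCP pose, the force and the opening at its end, in the units of the state.
- get_obs(): the state, without advancing time (a new reading comes with each control period).
- cams.snapshot(name): name is "side" or "top" or "wrist"; returns (picture, depth): 420x560x3 uint8, blue, green, red; 420x560 float32, mm along the optical axis (not along the pixel's ray), 0 where there is no reading.
- cams.calibration(name): a dict with "K" (3x3 intrinsics, pixels), "R" (3x3) and "t" (3): a world point X has camera coordinates R X + t. Camera axes: x right, y down, z forward; pixel columns grow to the right and rows downward; lengths in mm; the calibration is good to about 2 mm. The wrist camera is an equidistant fisheye: a pixel r from the principal point sees the ray r / f radians off the axis. A picture is of the moment at which its call begins: read the wrist's pose just before it. calibration takes no time and is no camera call; for the wrist camera it gives the pose at the moment of the call.
- sign_off(): hands the job in, once; it reports no verdict.
The state is a dict: "time_s": time; "joint_pos": joint angles; "joint_velocities": joint speeds; "tau": joint torques, N m; "position": TCP position; "orientation": TCP orientation; "wrist_force": force on the tool from outside, world axes, zero at the start; "torque": the same for the moment, N m; "opening": opening from 0.0 (shut) to 1.0 (fully open).
Only numpy, scipy, OpenCV 4.12 (cv2) and the standard library are available. Lean on these libraries where they do the work, as an engineer would, in place of code of your own. Each camera call takes 0.05 s, during which the arm holds its last target. There are 200 camera calls.

## Working session

There is one attempt and no reset: what is moved stays moved. The work goes in short steps, Python scripts to look and compute and a shell command to move; the robot and the scene stay as the last step left them, time stands still between calls to the robot, and variables do not carry over. Pictures are saved under pics/ and viewed, about 8 in all and at most 12, crops included, and the job is handed in when it is done.

```bash
mkdir -p pics; ls; python3 - <<'E'
from station import get_obs,cams
import cv2,numpy as np
for n in("top","side"):
    p,d=cams.snapshot(n); cv2.imwrite(f"pics/{n}0.png",p); np.save(f"pics/{n}0.npy",d)
    c=cams.calibration(n); np.savez(f"pics/{n}cal.npz",**{k:np.array(c[k]) for k in("K","R","t")}); print(n,c)
o=get_obs();print(o)
E
```

```text
pics
top {'K': array([[485.57262185,   0.        , 278.10602381],
       [  0.        , 485.57262185, 210.25403979],
       [  0.        ,   0.        ,   1.        ]]), 'R': array([[-0.01726786, -0.99981613, -0.00833825],
       [-0.98314786,  0.01849677, -0.18187401],
       [ 0.1819948 ,  0.00505715, -0.98328649]]), 't': array([ 105.49718688,  533.29724243, 1055.24444869])}
side {'K': array([[481.00632122,   0.        , 278.83101838],
       [  0.        , 481.00632122, 218.88119464],
       [  0.        ,   0.        ,   1.        ]]), 'R': array([[ 0.77938757, -0.62640134, -0.01328084],
       [-0.42829823, -0.51719122, -0.74099519],
       [ 0.45729165,  0.5832106 , -0.67137899]]), 't': array([-354.40049147,  328.85348481,  763.50718564])}
{'time_s': 0.1, 'joint_pos': array([-1.215685  ,  0.70701381, -0.0276222 ,  1.48491826,  0.02201758,
        0.95086455, -0.0755401 ]), 'joint_velocities': array([ 8.48861029e-05, -3.46884694e-03, -4.15610889e-04,  4.64933714e-04,
       -3.32170886e-04, -2.35414836e-03, -2.83060787e-04]), 'tau': array([ 4.84248478e-03, -8.84297490e+01,  1.23805068e+00, -2.36452478e+01,
        1.72094337e-02,  5.10000958e-03, -4.23879658e-05]), 'position': array([222.13265098, 530.09629175, 192.49765825]), 'orientation': array([[ 3.86504406e-01,  9.22287507e-01, -3.15322295e-04],
       [ 9.22287121e-01, -3.86504533e-01, -8.44034662e-04],
       [-9.00316120e-04,  3.54054241e-05, -9.99999594e-01]]), 'wrist_force': array([ 1.47378239, -0.25924207, -0.41007405]), 'torque': array([-0.02871925, -0.00970171,  0.00731744]), 'opening': 0.9990895979023063}
```

View pics/top0.png

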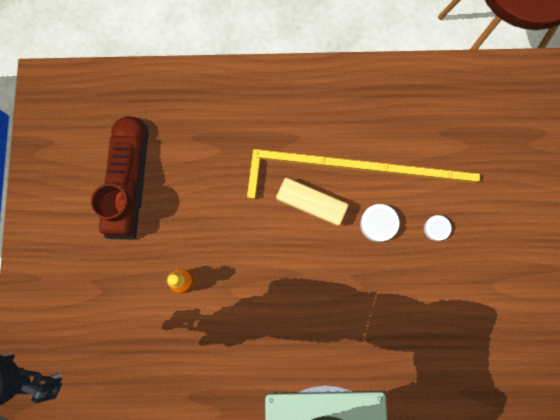

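View pics/side0.png

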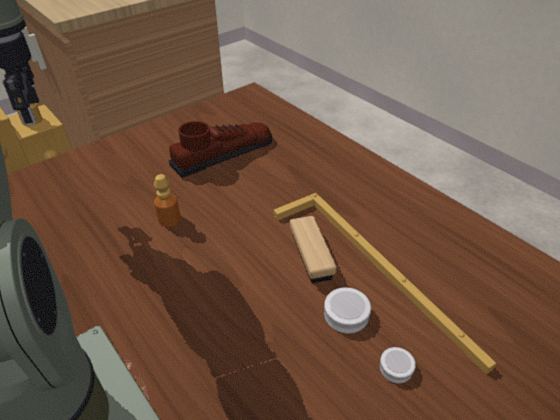

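Top view: rail runs from the corner at about (257,152) to (480,178), end stop goes down to (252,197). The brush is at about (312,201), the large tin at (380,223) and the small tin at (438,228). The bottle and shoe are to the left, clear of these. Side view agrees.

```bash
cat > m.py <<'E'
import cv2,numpy as np
def cloud(n,d,cal):
    K,R,t=cal["K"],cal["R"],cal["t"]
    v,u=np.mgrid[:d.shape[0],:d.shape[1]]
    c=np.stack([(u-K[0,2])/K[0,0]*d,(v-K[1,2])/K[1,1]*d,d],-1)
    P=(c-t)@R
    P[d<=0]=np.nan
    return P
BOX={"top":dict(rail=(262,150,485,184),stop=(245,150,264,200),brush=(272,172,354,230),tin=(357,198,405,247),small=(420,210,456,245)),
"side":dict(brush=(286,212,340,286),tin=(318,284,376,335),small=(374,342,420,386),rail=(310,192,500,376),stop=(270,192,318,220))}
def blobs(n,p,P,top=None,boxes=None):
    out={}
    for k,(a,b,c,e) in (boxes or BOX[n]).items():
        Q=P[b:e,a:c].reshape(-1,3); px=p[b:e,a:c].reshape(-1,3).astype(int)
        q=Q[np.isfinite(Q[:,0])&(Q[:,2]>12)&(px.max(1)>90)]
        z=np.percentile(q[:,2],80); q=q[abs(q[:,2]-z)<5]; 
        r=cv2.minAreaRect(q[:,:2].astype(np.float32))
        out[k]=(np.median(q[:,2]),q,r)
    return out
E
python3 - <<'E'
from m import *
for n in("top","side"):
    p=cv2.imread(f"pics/{n}0.png");P=cloud(n,np.load(f"pics/{n}0.npy"),np.load(f"pics/{n}cal.npz"))
    for k,(z,q,r) in blobs(n,p,P).items():
        print(n,k,len(q),"z%.1f"%z,"mean",q.mean(0).round(1),"rect c",np.round(r[0],1),"sz",np.round(r[1],1),"ang%.2f"%r[2])
        if k=="rail" or k=="stop": print("   box",cv2.boxPoints(r).round(0).tolist())
E
```

```text
top rail 1529 z23.5 mean [ 643.  -124.7   23.6] rect c [ 643.2 -123. ] sz [515.9  20. ] ang82.39
   box [[599.0, -377.0], [619.0, -380.0], [687.0, 131.0], [667.0, 134.0]]
top stop 367 z23.7 mean [631.9 150.4  23.8] rect c [629. 148.] sz [ 25.6 116.8] ang82.25
   box [[569.0, 143.0], [685.0, 127.0], [689.0, 153.0], [573.0, 169.0]]
top brush 1490 z45.3 mean [555.7  17.3  45.4] rect c [555.9  17.3] sz [159.1  54.7] ang65.14
top tin 975 z32.1 mean [ 505.9 -138.5   32.3] rect c [ 505.9 -137.9] sz [83.2 82.4] ang87.29
top small 429 z23.9 mean [ 492.3 -272.7   24.1] rect c [ 491.9 -273. ] sz [54.2 55.9] ang78.76
side brush 1420 z46.7 mean [553.1  12.9  46.7] rect c [556.5  18.4] sz [160.4  55. ] ang65.16
side tin 1340 z33.2 mean [ 504.6 -139.7   33.2] rect c [ 506.5 -137.9] sz [84.3 84.3] ang72.89
side small 819 z25.1 mean [ 491.4 -273.6   25. ] rect c [ 492.6 -272.3] sz [56.3 56. ] ang62.96
side rail 1433 z33.3 mean [ 506.5 -134.    33.3] rect c [561.8 -69.2] sz [456.2 176.6] ang82.30
   box [[444.0, -283.0], [619.0, -307.0], [680.0, 145.0], [505.0, 169.0]]
side stop 290 z24.8 mean [629.4 150.8  25. ] rect c [629.2 152. ] sz [ 31.9 116.4] ang74.30
   box [[569.0, 152.0], [681.0, 121.0], [690.0, 152.0], [578.0, 183.0]]
```

```bash
cat >> m.py <<'E'
import json
def fr(): 
    f=json.load(open("stop.json")); return np.array(f["c"]),f["yaw"]
def w2s(p):
    c,y=fr(); R=np.array([[np.cos(y),-np.sin(y)],[np.sin(y),np.cos(y)]]); return (np.asarray(p)[:2]-c)@R
def s2w(p):
    c,y=fr(); R=np.array([[np.cos(y),-np.sin(y)],[np.sin(y),np.cos(y)]]); return R@np.asarray(p,float)+c
def go(xs,ys,z,opn=None):
    "print travel fractions from measured pose to stop-frame point, and turn to align"
    from station import get_obs
    o=get_obs();w=s2w((xs,ys));T=np.array([w[0],w[1],z])
    R=o["orientation"];a=np.arctan2(R[1,0],R[0,0]);_,y=fr();da=(y+np.pi/2)-a
    print("at stop",w2s(o["position"]).round(1),"z%.1f"%o["position"][2],"F",o["wrist_force"].round(1),"t",o["time_s"],"target",T.round(0),"travel",((T-o["position"])/750).round(4),"turn z",round(da/np.pi,4))
E
python3 - <<'E'
from m import *
n="top";p=cv2.imread("pics/top0.png");P=cloud(n,np.load("pics/top0.npy"),np.load("pics/topcal.npz"))
b=blobs(n,p,P)
q=b["rail"][1];q=q[(q[:,1]<100)&(q[:,1]>-360)]
vx,vy,x0,y0=cv2.fitLine(q[:,:2].astype(np.float32),cv2.DIST_HUBER,0,.01,.01).ravel()
if vy<0: vx,vy=-vx,-vy
yaw=-np.arctan2(vx,vy); 
ex=np.array([np.cos(yaw),np.sin(yaw)]);ey=np.array([-ex[1],ex[0]])
s=b["stop"][1][:,:2]; s=s[(s-[x0,y0])@ex<-20]
sy=(s@ey)
ry=b["rail"][1][:,:2]@ey; w=(q[:,:2]-[x0,y0])@ex
print("rail width",np.percentile(w,[1,50,99]).round(1),"stop y pct",(np.percentile(sy,[1,50,99])).round(1),"rail end y",np.percentile(ry,[.2,1]).round(1), "width mid",(np.percentile(w,2)+np.percentile(w,98))/2)
cy=(np.percentile(sy,1)+np.percentile(sy,99))/2-9
cx=np.array([x0,y0])@ex+(np.percentile(w,2)+np.percentile(w,98))/2-9
c=ex*cx+ey*cy
json.dump(dict(c=c.tolist(),yaw=float(yaw)),open("stop.json","w"))
print("corner",c,"yaw",yaw)
for k in("brush","tin","small"): print(k,w2s(b[k][2][0]).round(1))
print("brush rel yaw",np.deg2rad(b["brush"][2][2]-90)-yaw)
go(-180,-133,0)
for z in(190,15): go(-180,-133,z)
E
```

```text
rail width [-9.  -0.   9.4] stop y pct [224.7 233.6 242.2] rail end y [-293.2 -288.9] width mid 0.2018221189661542
corner [669.1380618  137.08279916] yaw -0.13277325
brush [ -96.4 -133.8]
tin [-125.4 -294.2]
small [-121.4 -430. ]
brush rel yaw -0.3011097534026211
at stop [-495.1  330.4] z192.5 F [ 1.5 -0.3 -0.4] t 0.1 target [473.  29.   0.] travel [ 0.3346 -0.668  -0.2567] turn z 0.0841
at stop [-495.1  330.4] z192.5 F [ 1.5 -0.3 -0.4] t 0.1 target [473.  29. 190.] travel [ 0.3346 -0.668  -0.0033] turn z 0.0841
at stop [-495.1  330.4] z192.5 F [ 1.5 -0.3 -0.4] t 0.1 target [473.  29.  15.] travel [ 0.3346 -0.668  -0.2367] turn z 0.0841
```

```bash
python3 -m handwheel '{"fingers":[-1,-1,-1,-1,-1,-1,-1,-1],"travel":[[0.3346,-0.668,0],[0.3346,-0.668,0],[0.3346,-0.668,0],[0.3346,-0.668,0],[0.3346,-0.668,0],[0.3346,-0.668,0],[0.3346,-0.668,0],[0.3346,-0.668,0]],"turn":[[0,0,0.084],[0,0,0.084],[0,0,0.084],[0,0,0.084],[0,0,0.084],[0,0,0.084],[0,0,0.084],[0,0,0.084]]}'; python3 -c "
from m import *
go(-180,-133,60)"
```

```text
time_s: 1.1
position: [446.8, 81.3, 192.8]
orientation: [[0.132, 0.991, -0.0], [0.991, -0.132, -0.0], [-0.0, -0.0, -1.0]]
wrist_force: [1.5, 1.1, -0.2]
opening: 1.0
at stop [-213.   -84.7] z192.8 F [ 1.5  1.1 -0.2] t 1.1 target [473.  29.  60.] travel [ 0.0351 -0.0696 -0.1771] turn z 0.0
```

```bash
python3 -m handwheel '{"fingers":[-1,-1,-1,-1,-1,-1,-1,-1],"travel":[[0.0351,-0.0696,0],[0.0351,-0.0696,-0.08],[0.0351,-0.0696,-0.16],[0.0351,-0.0696,-0.22],[0.0351,-0.0696,-0.254],[0.0351,-0.0696,-0.254],[0.0351,-0.0696,-0.254],[0.0351,-0.0696,-0.254]],"turn":[[0,0,0],[0,0,0],[0,0,0],[0,0,0],[0,0,0],[0,0,0],[0,0,0],[0,0,0]]}'; python3 -c "
from m import *
go(-95,-133,3)
go(-66,-133,3)
from station import cams
cv2.imwrite('pics/t1.png',cams.snapshot('top')[0][100:300,200:500])"
```

```text
time_s: 2.1
position: [473.1, 31.0, 3.5]
orientation: [[0.133, 0.991, 0.002], [0.991, -0.133, 0.0], [0.0, 0.002, -1.0]]
wrist_force: [0.3, -0.6, -0.5]
opening: 1.002
at stop [-180.3 -131.1] z3.5 F [ 0.3 -0.6 -0.5] t 2.1 target [557.  18.   3.] travel [ 0.1124 -0.0176 -0.0006] turn z 0.0001
at stop [-180.3 -131.1] z3.5 F [ 0.3 -0.6 -0.5] t 2.1 target [586.  14.   3.] travel [ 0.1507 -0.0227 -0.0006] turn z 0.0001
```

View pics/t1.png

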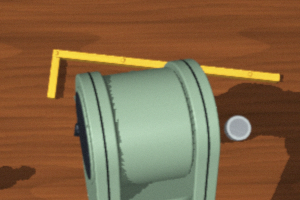

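The arm hides the brush from the top camera. I'll push gently in steps and check the force.

```bash
python3 -m handwheel '{"fingers":[-1,-1,-1,-1,-1,-1,-1,-1],"travel":[[0.015,-0.002,0],[0.030,-0.004,0],[0.045,-0.006,0],[0.060,-0.008,0],[0.074,-0.010,0],[0.088,-0.012,0],[0.100,-0.0135,0],[0.112,-0.015,0]],"turn":[[0,0,0],[0,0,0],[0,0,0],[0,0,0],[0,0,0],[0,0,0],[0,0,0],[0,0,0]]}'; python3 -c "
from m import *
go(-71,-131,3)
from station import cams
cv2.imwrite('pics/s1.png',cams.snapshot('side')[0])"
```

```text
time_s: 3.15
position: [557.0, 19.7, 2.7]
orientation: [[0.133, 0.991, 0.0], [0.991, -0.133, -0.0], [-0.0, 0.0, -1.0]]
wrist_force: [-0.4, -0.4, -0.5]
opening: 1.004
at stop [ -95.6 -131.2] z2.7 F [-0.4 -0.4 -0.5] t 3.15 target [581.  17.   3.] travel [ 0.0326 -0.0041  0.0004] turn z 0.0001
```

View pics/s1.png

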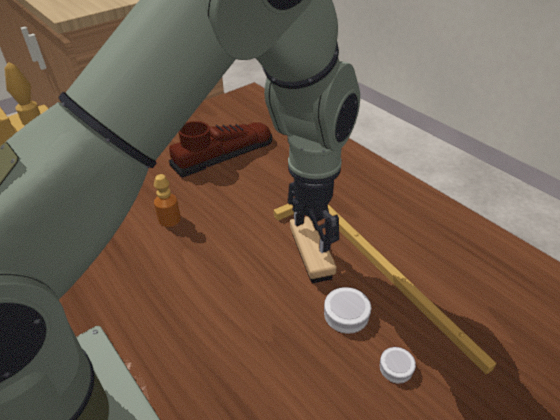

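```bash
python3 - <<'E'
from m import *
from station import cams
p,d=cams.snapshot('side');np.save('pics/s2.npy',d);cv2.imwrite('pics/s2full.png',p)
a,b,c,e=270,170,350,290
cv2.imwrite('pics/s2.png',cv2.resize(p[b:e,a:c],None,fx=5,fy=5,interpolation=cv2.INTER_CUBIC))
P=cloud('side',d,np.load('pics/sidecal.npz'))
for v in range(185,285,6):
    print(v,[ (u,*w2s(P[v,u]).round(0).astype(int),int(P[v,u,2])) for u in range(288,344,9) if np.isfinite(P[v,u,0])])
E
```

```text
185 [(288, np.int64(-8), np.int64(100), 3), (297, np.int64(-133), np.int64(-131), 209), (306, np.int64(-124), np.int64(-148), 216), (315, np.int64(-109), np.int64(-154), 214), (324, np.int64(-97), np.int64(-165), 216), (333, np.int64(-71), np.int64(-158), 200), (342, np.int64(107), np.int64(28), 2)]
191 [(288, np.int64(-107), np.int64(-60), 135), (297, np.int64(-133), np.int64(-132), 195), (306, np.int64(-126), np.int64(-152), 206), (315, np.int64(-115), np.int64(-164), 210), (324, np.int64(-99), np.int64(-168), 205), (333, np.int64(-68), np.int64(-156), 184), (342, np.int64(91), np.int64(7), 4)]
197 [(288, np.int64(-107), np.int64(-60), 119), (297, np.int64(-133), np.int64(-133), 182), (306, np.int64(-126), np.int64(-151), 191), (315, np.int64(-115), np.int64(-164), 196), (324, np.int64(-98), np.int64(-169), 192), (333, np.int64(59), np.int64(0), 4), (342, np.int64(79), np.int64(-10), 2)]
203 [(288, np.int64(-58), np.int64(19), 25), (297, np.int64(-112), np.int64(-102), 135), (306, np.int64(-126), np.int64(-152), 177), (315, np.int64(-114), np.int64(-164), 181), (324, np.int64(-96),
[... 3235 characters left out ...]
 np.int64(-209), 45), (333, np.int64(-98), np.int64(-213), 38), (342, np.int64(-61), np.int64(-197), 1)]
275 [(288, np.int64(-166), np.int64(-154), 3), (297, np.int64(-149), np.int64(-162), 1), (306, np.int64(-134), np.int64(-172), 2), (315, np.int64(-134), np.int64(-203), 31), (324, np.int64(-117), np.int64(-210), 28), (333, np.int64(-88), np.int64(-203), 4), (342, np.int64(-71), np.int64(-211), 2)]
281 [(288, np.int64(-173), np.int64(-166), 1), (297, np.int64(-159), np.int64(-177), 3), (306, np.int64(-143), np.int64(-185), 1), (315, np.int64(-131), np.int64(-200), 9), (324, np.int64(-112), np.int64(-204), 2), (333, np.int64(-97), np.int64(-216), 4), (342, np.int64(-80), np.int64(-223), 1)]
```

View pics/s2.png

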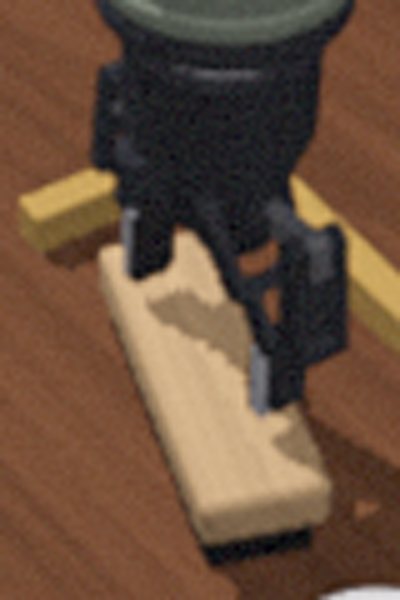

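```bash
python3 - <<'E'
from m import *
from station import cams,get_obs
P=cloud('side',np.load('pics/side0.npy'),np.load('pics/sidecal.npz'))
for v in range(90,135,4):
    print(v,[ (u,P[v,u].round(0).astype(int).tolist()) for u in range(12,46,6) if np.isfinite(P[v,u,0])])
print(cams.calibration('wrist'))
o=get_obs();print(o['joint_pos'],o['position'],o['time_s'])
E
```

```text
90 [(12, [194, 470, 330]), (18, [203, 464, 330]), (24, [217, 493, 314]), (30, [240, 570, 276]), (36, [498, 2004, -371]), (42, [499, 1863, -317])]
94 [(12, [191, 466, 325]), (18, [201, 465, 322]), (24, [214, 489, 308]), (30, [237, 569, 268]), (36, [248, 565, 266]), (42, [497, 1887, -347])]
98 [(12, [189, 472, 315]), (18, [265, 961, 90]), (24, [209, 471, 308]), (30, [234, 570, 259]), (36, [245, 569, 256]), (42, [498, 1929, -385])]
102 [(12, [186, 468, 309]), (18, [198, 482, 299]), (24, [204, 456, 308]), (30, [232, 573, 250]), (36, [242, 568, 248]), (42, [499, 1974, -426])]
106 [(12, [183, 465, 303]), (18, [192, 465, 300]), (24, [202, 460, 299]), (30, [287, 962, 56]), (36, [303, 966, 48]), (42, [333, 1044, 4])]
110 [(12, [430, 2618, -724]), (18, [193, 489, 281]), (24, [201, 477, 283]), (30, [212, 480, 278]), (36, [297, 954, 42]), (42, [324, 1015, 6])]
114 [(12, [244, 1058, 3]), (18, [250, 974, 38]), (24, [199, 479, 274]), (30, [209, 479, 270]), (36, [293, 952, 32]), (42, [316, 996, 3])]
118 [(12, [236, 1028, 5]), (18, [251, 1018, 4]), (24, [196, 482, 265]), (30, [206, 477, 263]), (36, [
[... 410 characters left out ...]
1]), (42, [284, 901, 4])]
134 [(12, [205, 899, 23]), (18, [222, 923, 5]), (24, [237, 918, 1]), (30, [250, 908, 0]), (36, [265, 904, -4]), (42, [281, 905, -10])]
{'K': array([[325.1922621 ,   0.        , 283.33040719],
       [  0.        , 325.1922621 , 210.66177818],
       [  0.        ,   0.        ,   1.        ]]), 'R': array([[ 1.32177861e-01,  9.91226005e-01,  1.38308127e-04],
       [ 9.39030058e-01, -1.25262323e-01,  3.20206028e-01],
       [ 3.17413866e-01, -4.21942724e-02, -9.47347920e-01]]), 't': array([ -93.32083757, -501.40325992,   23.71976711])}
[-0.01877555  0.96453032 -0.14304325  1.71620702  0.25752293  0.47848105
  1.10730686] [557.22791773  19.63546525   2.48477956] 3.25
```

The fingertips are about 60 mm above the bench although the reported TCP z is 2.7. The start picture shows the same offset, about +55 mm. So the fingers passed over the brush and nothing has moved. I'll back out, then lower in stages and measure the tip height.

```bash
python3 -m handwheel '{"fingers":[-1,-1,-1,-1,-1,-1,-1,-1],"travel":[[-0.06,0.008,0],[-0.118,0.0158,0],[-0.118,0.0158,-0.01],[-0.118,0.0158,-0.02],[-0.118,0.0158,-0.03],[-0.118,0.0158,-0.04],[-0.118,0.0158,-0.04],[-0.118,0.0158,-0.04]],"turn":[[0,0,0],[0,0,0],[0,0,0],[0,0,0],[0,0,0],[0,0,0],[0,0,0],[0,0,0]]}'; cat >> m.py <<'E'
def look(name,box,f):
    from station import cams
    p,d=cams.snapshot('side');a,b,c,e=box
    cv2.imwrite('pics/'+name,cv2.resize(p[b:e,a:c],None,fx=f,fy=f,interpolation=cv2.INTER_CUBIC))
    return p,cloud('side',d,np.load('pics/sidecal.npz'))
E
python3 - <<'E'
from m import *
go(-95,-133,-45)
o=None
p,P=look('s3.png',(230,160,370,300),4)
# dark finger pixels near TCP
from station import get_obs
t=w2s(get_obs()['position'])
S=P.reshape(-1,3);g=np.isfinite(S[:,0]);S=S[g];px=p.reshape(-1,3)[g]
s=np.array([w2s(q) for q in S]) if 0 else (S[:,:2]-fr()[0])@np.array([[np.cos(fr()[1]),-np.sin(fr()[1])],[np.sin(fr()[1]),np.cos(fr()[1])]])
m=(abs(s[:,0]-t[0])<16)&(abs(s[:,1]-t[1])<75)&(S[:,2]>8)&(px.max(1)<70)
h=np.histogram(S[m,2],range(0,120,6));print(h[0])
E
```

```text
time_s: 4.25
position: [468.0, 31.6, -27.6]
orientation: [[0.133, 0.991, 0.0], [0.991, -0.133, -0.0], [-0.0, 0.0, -1.0]]
wrist_force: [0.3, -1.3, 0.3]
opening: 1.001
at stop [-185.4 -131.2] z-27.6 F [ 0.3 -1.3  0.3] t 4.25 target [557.  18. -45.] travel [ 0.1191 -0.0184 -0.0233] turn z 0.0001
[ 0  0  0  0  8 18 32 33 31 20 20 12 45 86 54 54 51 58 59]
```

View pics/s3.png

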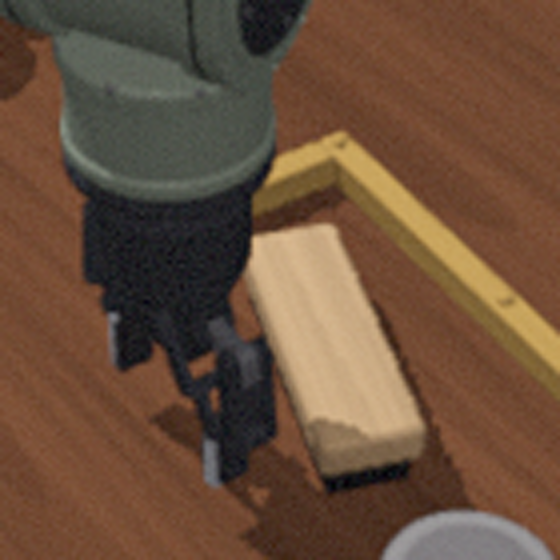

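Tips sit at about z 27 with the TCP reported at -27.6, so an open tip is about TCP + 54 mm. I'll lower to a tip height of about 14 mm and push.

```bash
python3 -m handwheel '{"fingers":[-1,-1,-1,-1,-1,-1,-1,-1],"travel":[[0,0,-0.017],[0.015,-0.002,-0.017],[0.033,-0.0044,-0.017],[0.048,-0.0064,-0.017],[0.062,-0.0083,-0.017],[0.076,-0.0102,-0.017],[0.09,-0.012,-0.017],[0.103,-0.0138,-0.017]],"turn":[[0,0,0],[0,0,0],[0,0,0],[0,0,0],[0,0,0],[0,0,0],[0,0,0],[0,0,0]]}'; python3 - <<'E'
from m import *
go(-66,-131,-41)
look('s4.png',(230,160,370,300),4)
E
```

```text
time_s: 5.3
position: [545.4, 21.2, -40.8]
orientation: [[0.133, 0.991, -0.001], [0.991, -0.133, -0.0], [-0.0, -0.001, -1.0]]
wrist_force: [-1.9, -0.4, 0.4]
opening: 1.002
at stop [-107.3 -131.3] z-40.8 F [-1.9 -0.4  0.4] t 5.3 target [586.  16. -41.] travel [ 0.0546 -0.0069 -0.0003] turn z 0.0001
```

View pics/s4.png

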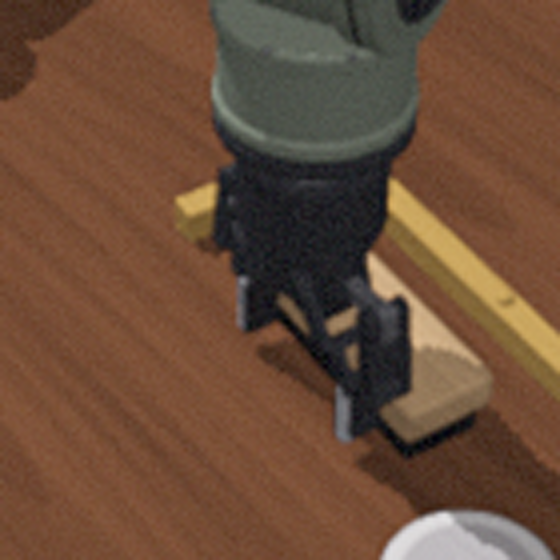

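The brush has turned parallel to the rail and is moving ahead of both fingers. I'll keep pushing towards the rail.

```bash
python3 -m handwheel '{"fingers":[-1,-1,-1,-1,-1,-1,-1,-1],"travel":[[0.008,-0.001,0],[0.016,-0.0021,0],[0.024,-0.0032,0],[0.032,-0.0043,0],[0.038,-0.0051,0],[0.043,-0.0057,0],[0.047,-0.0063,0],[0.050,-0.0067,0]],"turn":[[0,0,0],[0,0,0],[0,0,0],[0,0,0],[0,0,0],[0,0,0],[0,0,0],[0,0,0]]}'; python3 -c "
from m import *
go(-62,-131,-41)"
```

```text
time_s: 6.35
position: [582.8, 16.2, -40.4]
orientation: [[0.132, 0.991, -0.0], [0.991, -0.132, -0.0], [-0.0, -0.0, -1.0]]
wrist_force: [0.1, 1.1, 0.0]
opening: 0.998
at stop [ -69.5 -131.2] z-40.4 F [0.1 1.1 0. ] t 6.35 target [590.  15. -41.] travel [ 0.01   -0.0011 -0.0008] turn z 0.0
```

```bash
python3 -m handwheel '{"fingers":[-1,-1,-1,-1,-1,-1,-1,-1],"travel":[[0.002,-0.0003,0],[0.004,-0.0005,0],[0.006,-0.0008,0],[0.007,-0.001,0],[0.008,-0.0011,0],[0.008,-0.0011,0],[0.008,-0.0011,0],[0.008,-0.0011,0]],"turn":[[0,0,0],[0,0,0],[0,0,0],[0,0,0],[0,0,0],[0,0,0],[0,0,0],[0,0,0]]}'; python3 -c "
from m import *
go(-62,-131,-41)"
```

```text
time_s: 7.35
position: [587.5, 15.6, -40.5]
orientation: [[0.132, 0.991, -0.002], [0.991, -0.132, -0.0], [-0.0, -0.002, -1.0]]
wrist_force: [-8.8, 2.4, 3.6]
opening: 0.996
at stop [ -64.8 -131.2] z-40.5 F [-8.8  2.4  3.6] t 7.35 target [590.  15. -41.] travel [ 0.0038 -0.0002 -0.0006] turn z -0.0
```

```bash
python3 -m handwheel '{"fingers":[-1,-1,-1,1,1,1,1,1],"travel":[[-0.02,0.0027,0],[-0.04,0.0053,0],[-0.04,0.0053,0.05],[-0.04,0.0053,0.1],[-0.06,-0.07,0.1],[-0.08,-0.15,0.1],[-0.08,-0.15,0.1],[-0.08,-0.15,0.1]],"turn":[[0,0,0],[0,0,0],[0,0,0],[0,0,0],[0,0,0],[0,0,0],[0,0,0],[0,0,0]]}'; cat >> m.py <<'E'
def meas(boxes,n="side"):
    from station import cams
    p,d=cams.snapshot(n);P=cloud(n,d,np.load(f'pics/{n}cal.npz'))
    for k,(z,q,r) in blobs(n,p,P,boxes=boxes).items():
        a=np.deg2rad((r[2]-90) if r[1][0]>r[1][1] else r[2])-fr()[1]
        print(n,k,"z%.1f"%z,"c",w2s(r[0]).round(1),"sz",np.round(r[1],1),"relyaw %.3f"%a)
    return p
E
python3 - <<'E'
from m import *
p=meas(dict(brush=(300,205,372,290)))
cv2.imwrite('pics/s5.png',p[150:350,200:460])
go(-24,-250,-28)
E
```

```text
time_s: 8.35
position: [529.1, -96.5, 34.7]
orientation: [[0.133, 0.991, 0.001], [0.991, -0.133, 0.0], [0.001, 0.001, -1.0]]
wrist_force: [0.1, 0.6, -0.0]
opening: 0.003
side brush z96.7 c [-117.5 -245.7] sz [21.6  5.3] relyaw -0.073
at stop [-107.9 -249.4] z34.7 F [ 0.3  0.9 -0.3] t 8.4 target [ 612. -108.  -28.] travel [ 0.1107 -0.0156 -0.0836] turn z -0.0003
```

View pics/s5.png

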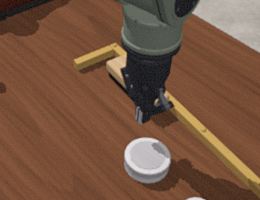

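```bash
python3 -m handwheel '{"fingers":[1,1,1,1,1,1,1,1],"travel":[[0.055,-0.008,0],[0.111,-0.016,0],[0.111,-0.016,0],[0.111,-0.016,-0.02],[0.111,-0.016,-0.04],[0.111,-0.016,-0.06],[0.111,-0.016,-0.076],[0.111,-0.016,-0.08]],"turn":[[0,0,0],[0,0,0],[0,0,0],[0,0,0],[0,0,0],[0,0,0],[0,0,0],[0,0,0]]}'; python3 - <<'E'
from m import *
p,P=look('s6.png',(290,180,430,320),4)
go(-24,-200,-26)
go(-24,-174,-26)
from station import get_obs
c,y=fr();R=np.array([[np.cos(y),-np.sin(y)],[np.sin(y),np.cos(y)]])
t=w2s(get_obs()['position'])
S=P.reshape(-1,3);px=p.reshape(-1,3);s=(S[:,:2]-c)@R
m=(abs(s[:,0]-t[0])<16)&(abs(s[:,1]-t[1])<18)&(S[:,2]>6)&(px.max(1)<70)
print(np.histogram(S[m,2],range(0,90,6))[0])
m=(S[:,2]>38)&(S[:,2]<52)&(px[:,2]>110)&(s[:,0]>-90)&(s[:,0]<10)&(s[:,1]>-230)&(s[:,1]<0)
print("brush top extents",np.percentile(s[m],[0.5,99.5],axis=0).round(1),m.sum(), cv2.minAreaRect(s[m].astype(np.float32)))
E
```

```text
time_s: 9.4
position: [611.5, -109.0, -26.3]
orientation: [[0.132, 0.991, -0.001], [0.991, -0.132, 0.0], [-0.0, -0.001, -1.0]]
wrist_force: [-0.6, 0.5, -0.8]
opening: -0.003
at stop [ -24.4 -251.5] z-26.1 F [ 0.5  0.2 -0.5] t 9.45 target [619. -58. -26.] travel [0.0096 0.068  0.0002] turn z 0.0
at stop [ -24.4 -251.5] z-26.1 F [ 0.5  0.2 -0.5] t 9.45 target [622. -32. -26.] travel [0.0142 0.1024 0.0002] turn z 0.0
[ 0  0  0  3 16 13 16 11  7 18 33 50 22 20]
brush top extents [[ -55.4 -205.4]
 [  -0.6  -48.3]] 1331 ((-27.70053482055664, -126.35780334472656), (56.36860275268555, 162.1577911376953), 0.18735496699810028)
```

The brush lies flush with the rail (x -27.7, parallel). It still needs to go about 46 mm to the end stop. I'll push its end.

```bash
python3 -m handwheel '{"fingers":[1,1,1,1,1,1,1,1],"travel":[[0.0017,0.013,0],[0.0035,0.026,0],[0.0052,0.039,0],[0.007,0.052,0],[0.0086,0.064,0],[0.01,0.075,0],[0.0113,0.085,0],[0.0126,0.0945,0]],"turn":[[0,0,0],[0,0,0],[0,0,0],[0,0,0],[0,0,0],[0,0,0],[0,0,0],[0,0,0]]}'; python3 - <<'E'
from m import *
go(-24,-172,-26)
E
python3 -m handwheel '{"fingers":[1,1,1,1,1,1,1,1],"travel":[[0.0003,0.002,0],[0.0005,0.004,0],[0.0008,0.006,0],[0.001,0.008,0],[0.001,0.008,0],[0.001,0.008,0],[0.001,0.008,0],[0.001,0.008,0]],"turn":[[0,0,0],[0,0,0],[0,0,0],[0,0,0],[0,0,0],[0,0,0],[0,0,0],[0,0,0]]}'
cat >> m.py <<'E'
def ext(lo,hi,zlo,zhi,n="side"):
    from station import cams
    p,d=cams.snapshot(n);P=cloud(n,d,np.load(f'pics/{n}cal.npz'))
    c,y=fr();R=np.array([[np.cos(y),-np.sin(y)],[np.sin(y),np.cos(y)]])
    S=P.reshape(-1,3);px=p.reshape(-1,3).astype(int);s=(S[:,:2]-c)@R
    m=(S[:,2]>zlo)&(S[:,2]<zhi)&(px[:,2]>100)&(s>lo).all(1)&(s<hi).all(1)
    print(n,"ext",np.percentile(s[m],[.5,99.5],axis=0).round(1).tolist(),m.sum(),"z%.1f"%np.median(S[m,2]),[np.round(v,1) for v in cv2.minAreaRect(s[m].astype(np.float32))])
    return p
E
python3 - <<'E'
from m import *
go(-24,-172,-26)
ext((-90,-240),(10,25),38,52)
E
```

```text
time_s: 10.45
position: [621.5, -37.8, -25.4]
orientation: [[0.133, 0.991, -0.0], [0.991, -0.133, -0.0], [-0.0, -0.0, -1.0]]
wrist_force: [-0.5, -2.8, 3.6]
opening: 0.003
at stop [ -24.1 -179.7] z-25.4 F [-0.5 -2.8  3.6] t 10.45 target [623. -30. -26.] travel [ 0.0015  0.0101 -0.0008] turn z 0.0001
time_s: 11.45
position: [622.1, -32.0, -25.4]
orientation: [[0.132, 0.991, -0.0], [0.991, -0.132, 0.0], [0.0, -0.0, -1.0]]
wrist_force: [0.0, 0.3, 0.7]
opening: 0.002
at stop [ -24.2 -173.9] z-25.4 F [0.  0.3 0.7] t 11.45 target [623. -30. -26.] travel [ 0.0006  0.0024 -0.0008] turn z 0.0
side ext [[-55.9, -178.5], [-2.1, -1.4]] 1106 z46.7 [array([-28.2, -89.9]), array([ 55.9, 179.9]), np.float64(0.3)]
```

```bash
python3 -m handwheel '{"fingers":[1,1,1,1,1,1,1,1],"travel":[[0.0002,0.0015,0],[0.0004,0.003,0],[0.0006,0.0045,0],[0.0008,0.006,0],[0.0008,0.006,0],[0.0008,0.006,0],[0.0008,0.006,0],[0.0008,0.006,0]],"turn":[[0,0,0],[0,0,0],[0,0,0],[0,0,0],[0,0,0],[0,0,0],[0,0,0],[0,0,0]]}'
python3 - <<'E'
from m import *
go(-24,-172,-26)
ext((-90,-166),(10,25),38,52)
E
```

```text
time_s: 12.5
position: [622.1, -31.2, -25.4]
orientation: [[0.134, 0.991, -0.001], [0.991, -0.134, -0.005], [-0.005, -0.001, -1.0]]
wrist_force: [-4.8, -16.7, 3.4]
opening: 0.003
at stop [ -24.3 -173. ] z-25.4 F [ -4.8 -16.7   3.4] t 12.5 target [623. -30. -26.] travel [ 0.0006  0.0013 -0.0008] turn z 0.0007
side ext [[-56.1, -159.1], [-2.4, -0.5]] 1093 z46.7 [array([-29. , -79.6]), array([160.8,  55.1]), np.float64(89.6)]
```

Brush seated: y -79.6, x about -28, 17 N against the end stop. Next, go to the near side of the tin with the fingers half open as a cradle.

```bash
python3 -m handwheel '{"fingers":[1,1,1,0,0,0,0,0],"travel":[[-0.0026,-0.02,0],[-0.0026,-0.02,0.05],[-0.0026,-0.02,0.1],[-0.07,-0.05,0.1],[-0.14,-0.08,0.1],[-0.19,-0.11,0.1],[-0.246,-0.13,0.1],[-0.246,-0.13,0.1]],"turn":[[0,0,0],[0,0,0],[0,0,0],[0,0,0],[0,0,0],[0,0,0],[0,0,0],[0,0,0]]}'
python3 - <<'E'
from m import *
from station import get_obs
print(get_obs()['opening'])
go(-197,-294,-30)
ext((-180,-360),(-20,-225),25,40)
ext((-90,-166),(10,25),38,52)
E
```

```text
time_s: 13.55
position: [436.0, -126.5, 50.0]
orientation: [[0.135, 0.991, -0.002], [0.991, -0.135, -0.0], [-0.001, -0.002, -1.0]]
wrist_force: [1.2, 0.7, 0.1]
opening: 0.5
0.4999087504149288
at stop [-196.2 -292.1] z50.0 F [1.2 0.7 0.1] t 13.55 target [ 435. -128.  -30.] travel [-0.0014 -0.0023 -0.1066] turn z 0.0008
side ext [[-166.8, -336.0], [-84.3, -266.8]] 1122 z33.1 [array([-122.1, -304.3]), array([86.2, 63.9]), np.float64(14.9)]
side ext [[-27.6, -159.4], [-1.0, -146.7]] 62 z45.1 [array([ -14.1, -153.8]), array([28.1, 11.8]), np.float64(6.6)]
```

```bash
python3 -m handwheel '{"fingers":[0,0,0,0,0,0,0,0],"travel":[[-0.001,-0.002,-0.05],[-0.001,-0.002,-0.09],[-0.001,-0.002,-0.106],[-0.001,-0.002,-0.106],[0.009,-0.0035,-0.106],[0.019,-0.005,-0.106],[0.029,-0.0063,-0.106],[0.039,-0.0075,-0.106]],"turn":[[0,0,0],[0,0,0],[0,0,0],[0,0,0],[0,0,0],[0,0,0],[0,0,0],[0,0,0]]}'
python3 - <<'E'
from m import *
go(-95,-294,-30)
p=ext((-180,-360),(-20,-225),25,40)
cv2.imwrite('pics/s7.png',cv2.resize(p[220:370,260:420],None,fx=3,fy=3))
E
```

```text
time_s: 14.65
position: [467.8, -131.0, -29.7]
orientation: [[0.133, 0.991, -0.0], [0.991, -0.133, -0.0], [-0.0, -0.0, -1.0]]
wrist_force: [-3.7, 0.4, 2.7]
opening: 0.502
at stop [-164.1 -292.4] z-29.7 F [-3.7  0.4  2.7] t 14.65 target [ 536. -142.  -30.] travel [ 0.091  -0.0143 -0.0004] turn z 0.0001
side ext [[-175.2, -334.5], [-76.1, -264.6]] 551 z33.0 [array([-124.6, -298.8]), array([101.6,  71.6]), np.float64(0.0)]
```

View pics/s7.png

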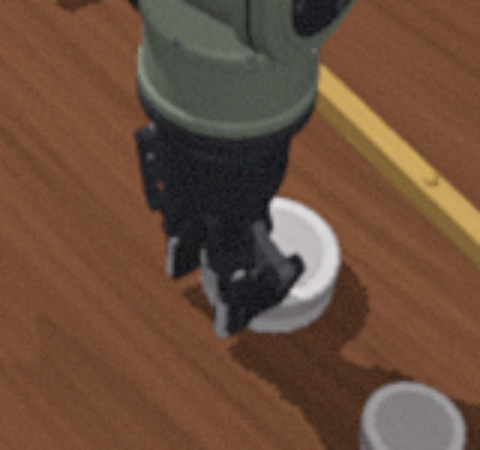

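The tin is flat and cradled between the two fingers. I'll push it towards the rail.

```bash
python3 -m handwheel '{"fingers":[0,0,0,0,0,0,0,0],"travel":[[0.012,-0.0016,0],[0.024,-0.0032,0],[0.037,-0.005,0],[0.050,-0.0067,0],[0.062,-0.0083,0],[0.074,-0.01,0],[0.084,-0.0112,0],[0.091,-0.0122,0]],"turn":[[0,0,0],[0,0,0],[0,0,0],[0,0,0],[0,0,0],[0,0,0],[0,0,0],[0,0,0]]}'
python3 - <<'E'
from m import *
go(-86,-294,-30)
p=ext((-120,-360),(-4,-225),26,40)
E
```

```text
time_s: 15.7
position: [536.1, -140.0, -29.9]
orientation: [[0.132, 0.991, -0.0], [0.991, -0.132, -0.0], [-0.0, -0.0, -1.0]]
wrist_force: [-2.2, 0.6, 1.7]
opening: 0.503
at stop [ -95.2 -292.2] z-29.9 F [-2.2  0.6  1.7] t 15.7 target [ 545. -143.  -30.] travel [ 0.0118 -0.004  -0.0001] turn z 0.0
side ext [[-106.7, -334.3], [-7.1, -261.8]] 425 z32.8 [array([ -58.4, -297.8]), array([ 73.6, 103.9]), np.float64(82.8)]
```

```bash
python3 -m handwheel '{"fingers":[0,0,0,0,0,0,0,0],"travel":[[0.003,-0.0004,0],[0.006,-0.0008,0],[0.008,-0.0011,0],[0.010,-0.0013,0],[0.011,-0.0015,0],[0.012,-0.0016,0],[0.012,-0.0016,0],[0.012,-0.0016,0]],"turn":[[0,0,0],[0,0,0],[0,0,0],[0,0,0],[0,0,0],[0,0,0],[0,0,0],[0,0,0]]}'
python3 - <<'E'
from m import *
go(-86,-294,-30)
E
```

```text
time_s: 16.75
position: [543.9, -141.0, -30.0]
orientation: [[0.133, 0.991, -0.002], [0.991, -0.133, 0.0], [-0.0, -0.002, -1.0]]
wrist_force: [-6.0, 2.0, 2.5]
opening: 0.5
at stop [ -87.3 -292.2] z-30.0 F [-6.   2.   2.5] t 16.75 target [ 545. -143.  -30.] travel [ 0.0014 -0.0025 -0.0001] turn z 0.0
```

```bash
python3 -m handwheel '{"fingers":[0,0,0,1,1,1,1,1],"travel":[[-0.02,0.0027,0],[-0.04,0.0053,0],[-0.04,0.0053,0.06],[-0.02,0.0026,0.11],[0.01,-0.06,0.11],[0.04,-0.113,0.11],[0.04,-0.113,0.11],[0.04,-0.113,0.11]],"turn":[[0,0,0],[0,0,0],[0,0,0],[0,0,0],[0,0,0],[0,0,0],[0,0,0],[0,0,0]]}'
python3 - <<'E'
from m import *
go(-46,-372,-28)
p=ext((-120,-360),(-4,-225),26,40)
E
```

```text
time_s: 17.75
position: [574.7, -225.2, 52.5]
orientation: [[0.132, 0.991, 0.0], [0.991, -0.132, 0.0], [0.0, -0.0, -1.0]]
wrist_force: [0.0, 0.5, -0.3]
opening: -0.005
at stop [ -45.6 -371.6] z52.5 F [ 0.   0.5 -0.3] t 17.75 target [ 574. -226.  -28.] travel [-0.0006 -0.0004 -0.1074] turn z -0.0001
side ext [[-83.3, -334.0], [-4.6, -252.3]] 1241 z33.3 [array([ -44.1, -292. ]), array([80.1, 85.3]), np.float64(0.0)]
```

```bash
python3 -m handwheel '{"fingers":[1,1,1,1,1,1,1,1],"travel":[[0,0,-0.04],[0,0,-0.08],[0,0,-0.106],[0,0,-0.107],[0.0013,0.01,-0.107],[0.0027,0.02,-0.107],[0.004,0.03,-0.107],[0.0053,0.04,-0.107]],"turn":[[0,0,0],[0,0,0],[0,0,0],[0,0,0],[0,0,0],[0,0,0],[0,0,0],[0,0,0]]}'
python3 - <<'E'
from m import *
go(-46,-268,-28)
p=ext((-120,-360),(-2,-165),26,40)
E
```

```text
time_s: 18.8
position: [578.8, -195.8, -27.3]
orientation: [[0.133, 0.991, 0.0], [0.991, -0.133, -0.001], [-0.001, 0.0, -1.0]]
wrist_force: [-0.5, -3.8, 2.2]
opening: 0.001
at stop [ -45.5 -341.9] z-27.3 F [-0.5 -3.8  2.2] t 18.8 target [ 588. -122.  -28.] travel [ 0.0124  0.0978 -0.001 ] turn z 0.0001
side ext [[-83.0, -346.9], [-18.5, -245.7]] 819 z33.2 [array([ -55.7, -288.6]), array([103.6,  62.9]), np.float64(60.1)]
```

```bash
python3 -m handwheel '{"fingers":[1,1,1,1,1,1,1,1],"travel":[[0.0017,0.013,0],[0.0035,0.026,0],[0.0052,0.039,0],[0.007,0.052,0],[0.0086,0.065,0],[0.0103,0.078,0],[0.0118,0.089,0],[0.013,0.098,0]],"turn":[[0,0,0],[0,0,0],[0,0,0],[0,0,0],[0,0,0],[0,0,0],[0,0,0],[0,0,0]]}'
python3 - <<'E'
from m import *
go(-46,-257,-28)
p=ext((-120,-310),(-2,-162),26,38)
cv2.imwrite('pics/s8.png',cv2.resize(p[180:330,260:420],None,fx=3,fy=3))
E
```

```text
time_s: 19.85
position: [588.6, -121.8, -27.6]
orientation: [[0.132, 0.991, -0.0], [0.991, -0.132, -0.0], [-0.0, -0.0, -1.0]]
wrist_force: [-2.0, -4.4, 3.2]
opening: 0.001
at stop [ -45.6 -267.3] z-27.6 F [-2.  -4.4  3.2] t 19.85 target [ 590. -112.  -28.] travel [ 0.0013  0.0137 -0.0005] turn z -0.0
side ext [[-83.3, -272.1], [-22.0, -170.5]] 674 z33.2 [array([ -56.4, -213.7]), array([103.4,  58.5]), np.float64(62.0)]
```

View pics/s8.png

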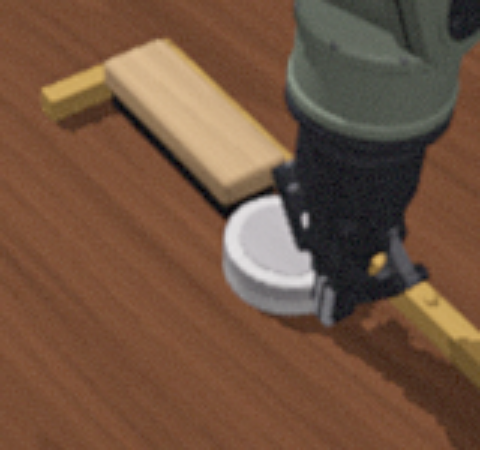

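The brush is seated in the corner and the tin is about 10 mm short of it. I'll close the gap.

```bash
python3 -m handwheel '{"fingers":[1,1,1,1,1,1,1,1],"travel":[[0.0004,0.003,0],[0.0008,0.006,0],[0.0012,0.009,0],[0.0015,0.011,0],[0.0017,0.013,0],[0.0017,0.013,0],[0.0017,0.013,0],[0.0017,0.013,0]],"turn":[[0,0,0],[0,0,0],[0,0,0],[0,0,0],[0,0,0],[0,0,0],[0,0,0],[0,0,0]]}'
python3 - <<'E'
from m import *
go(-46,-257,-28)
E
```

```text
time_s: 20.9
position: [590.0, -112.5, -27.6]
orientation: [[0.132, 0.991, 0.0], [0.991, -0.132, 0.0], [0.0, 0.0, -1.0]]
wrist_force: [-1.6, -0.7, -0.4]
opening: -0.005
at stop [ -45.4 -257.8] z-27.6 F [-1.6 -0.7 -0.4] t 20.9 target [ 590. -112.  -28.] travel [-0.0006  0.0012 -0.0006] turn z 0.0
```

```bash
python3 -m handwheel '{"fingers":[1,1,1,1,1,1,1,1],"travel":[[0.0002,0.0015,0],[0.0004,0.003,0],[0.0006,0.0045,0],[0.0007,0.0055,0],[0.0007,0.0055,0],[0.0007,0.0055,0],[0.0007,0.0055,0],[0.0007,0.0055,0]],"turn":[[0,0,0],[0,0,0],[0,0,0],[0,0,0],[0,0,0],[0,0,0],[0,0,0],[0,0,0]]}'
python3 - <<'E'
from m import *
go(-46,-257,-28)
E
```

```text
time_s: 21.9
position: [589.9, -110.4, -27.6]
orientation: [[0.134, 0.991, -0.001], [0.991, -0.134, -0.002], [-0.003, -0.0, -1.0]]
wrist_force: [-1.3, -11.2, 1.3]
opening: -0.003
at stop [ -45.8 -255.8] z-27.6 F [ -1.3 -11.2   1.3] t 21.9 target [ 590. -112.  -28.] travel [-0.0005 -0.0015 -0.0005] turn z 0.0004
```

Row closed with 11 N at the tin. Back off, lift clear, and measure from both cameras.

```bash
python3 -m handwheel '{"fingers":[1,1,1,1,1,1,1,1],"travel":[[-0.002,-0.02,0],[-0.004,-0.03,0.0],[-0.004,-0.03,0.07],[-0.1,-0.05,0.14],[-0.18,-0.08,0.2],[-0.22,-0.2,0.22],[-0.22,-0.25,0.22],[-0.22,-0.28,0.22]],"turn":[[0,0,0],[0,0,0],[0,0,0],[0,0,0],[0,0,0],[0,0,0],[0,0,0],[0,0,0]]}'
python3 - <<'E'
from m import *
for n in("top","side"):
    p=ext((-90,-166),(10,25),38,52,n)
    p=ext((-120,-310),(8,-150),27,37,n)
    cv2.imwrite(f'pics/f_{n}.png',p)
E
```

```text
time_s: 22.9
position: [424.2, -320.8, 138.4]
orientation: [[0.133, 0.991, 0.001], [0.991, -0.133, -0.001], [-0.001, 0.001, -1.0]]
wrist_force: [0.8, -0.8, -0.8]
opening: -0.002
top ext [[-55.6, -158.7], [-0.9, -1.0]] 1571 z45.2 [array([-28. , -79.8]), array([ 56.8, 160. ]), np.float64(0.2)]
top ext [[-82.0, -277.2], [5.3, -160.6]] 1012 z32.0 [array([ -38. , -225.5]), array([ 91. , 150.3]), np.float64(0.3)]
side ext [[-56.1, -159.2], [-1.3, -0.8]] 1335 z46.6 [array([-28.6, -79.8]), array([ 56.2, 161.4]), np.float64(0.5)]
side ext [[-82.8, -243.3], [6.0, -154.1]] 1111 z33.4 [array([ -38.6, -217. ]), array([130.5,  91.5]), np.float64(89.5)]
```

```bash
python3 - <<'E'
from m import *
for n in("top","side"):
    ext((-95,-255),(-0.1,-161.5),28.5,37,n)
from station import cams
p,d=cams.snapshot("top")
cv2.imwrite('pics/final.png',cv2.resize(p[100:300,230:480],None,fx=3,fy=3,interpolation=cv2.INTER_CUBIC))
b=blobs("top",p,cloud("top",d,np.load("pics/topcal.npz")),boxes=dict(small=BOX["top"]["small"]))
print(w2s(b["small"][2][0]))
E
```

```text
top ext [[-82.8, -241.9], [-1.5, -162.4]] 929 z32.1 [array([ -42.1, -202.4]), array([83.2, 82.1]), np.float64(2.2)]
side ext [[-82.7, -242.2], [-1.3, -162.3]] 999 z33.5 [array([ -42.8, -202.2]), array([81.6, 84.1]), np.float64(87.7)]
[-120.71523858 -429.51908593]
```

View pics/final.png

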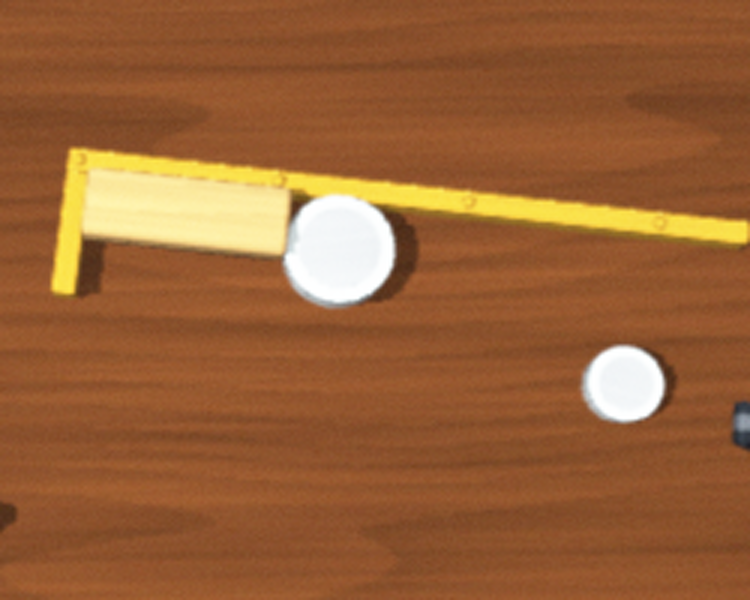

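The row is closed in the corner: brush at about (85–290, 170–255), tin at (340,250) touching both the rail and the brush. The small tin at (624,384) hasn't moved, and the hand is clear at the right edge.

```bash
python3 -c "
from station import sign_off
print(sign_off())"
```

```text
the job is handed in; nothing more can be done
None
```

The brush is in the corner against the rail and end stop, the large tin is against the rail and the brush's other end, and I handed the job in at about 23 s. Both were only pushed: the brush against the rail with two open fingers, then by its end to the stop. The tin went to the rail in half-open fingers, then along it with shut fingers.

Last checks, in the stop's frame; both cameras agree to about 1 mm:

| Item | Measured | Limits |
|---|---|---|
| Brush x | -28 to -28.6 mm | -32.5 to -22.5 mm |
| Brush y | -79.8 mm | -86 to -75 mm |
| Brush angle to rail | under 0.01 rad | below 0.05 rad |
| Tin x | -42.1 to -42.8 mm | -47 to -37 mm |
| Tin y | -202.2 to -202.4 mm | -212 to -197 mm |

- **Left alone:** the small tin reads within 1 mm of where it started. I did not measure the bottle and shoe at the end, but the hand did not push near either of them.
- **Hand:** it finished raised and clear, with wrist force near zero.
- **What disagreed:** the real fingertips sat about 40 mm higher than the reported tool position implied. My first brush push therefore passed over it without touching it. I measured the offset in the side camera and corrected the heights.

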